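Pull the empty ink tank from a desktop printer

ROBOT

A 6-joint arm with a two-finger parallel gripper is mounted at the origin on a cart in front of the work surface, level with it; the furniture and walls round the work are solid. World frame = base frame: x ahead of the robot, y to its left, z up, the work surface at z = 0. Lengths are in mm, angles in rad, forces in N, time in s.
With the tool pointing down it reaches from about 225 to 725 mm from the base axis. Payload 3.1 kg.
Tool frame: the origin (TCP) lies midway between the tips of the shut fingers; the grasp point (between the pads) lies pinch_z behind it (pinch_z is the distance from the TCP to the grasp point, in mm); z points along the fingers, y is the direction in which the jaws open and shut (so a half turn about z gives the same grasp; the last joint's range is limited). The gripper opens to 85 mm and grips with 20 to 120 N. Pads are 22 mm wide; open, the fingers measure 114 mm over their backs; the gripper's body (76 mm by 85 mm) begins 54 mm behind the grasp point. The pads swing forward as they close: fully open they stand 13 mm farther back than shut.
Start: joints at [-1.425, 0.048, 0.099, 1.622, 0, 1.443], TCP at [141.941, -505.441, 231.312] pointing down, gripper open.
Joint ranges: [-2.91, 2.91], [-0.99, 1.94], [-1.21, 1.42], [-2.12, 2.29], [-1.49, 1.47], [-3.14, 3.14]. Speed limits (rad/s): [2.79, 2.79, 3.14, 3.14, 3.14, 3.14].

INTERFACE

Orientations are given as a unit quaternion [w, x, y, z].
In Python, from rig import read_state, snapshot, finish_job, pinch_z gives the robot as it stands.
- The arm moves only by the shell command python3 -m pendant 'ROWS'. ROWS is JSON, a list of rows, each an object with "grip": the finger opening in m, from 0 to 0.0854; "xyz": the shift along the world's x, y, z in m, a list of three; "turn": the turn, a rotation vector about the world's x, y, z in rad, a list of three. A call has 1 to 20 rows; each row shifts and turns the pose as measured when the row begins; what a row does not reach is not made up. A row lasts 1/10 s, in which the tool goes at most 50 mm and 8.59 degrees, less where a joint would pass 70% of its speed; a pose out of reach is approached as far as the arm can. A call with a gripper value outside its range is refused whole. The fingers move at their own pace and stop on an object; the grip force is fixed at half the most. Time passes only in rows, so rows that do not move let the fingers close. It gives the time, the measured TCP pose, the force and the opening at its end, in the units of the state.
- read_state(): the state, without advancing time (a new reading comes with each control period).
- snapshot(name): name is "scene" or "top" or "wrist"; returns a dict with "color" (400x640x3 uint8, red, green, blue), "fx", "fy", "cx", "cy" (pixels), "k1" (the pictures are not rectified: a ray, as slopes to the right and down, at radius r is drawn at 1 + k1 r^2 times it, then the intrinsics apply), "rvec" (rotation vector, rad) and "tvec" (3), from world to camera coordinates, as OpenCV has them; the wrist camera has in their place "mount" (4x4, takes a point from camera to tool coordinates, whose origin is the TCP and whose axes are the flange's). Camera axes: x right, y down, z forward; pixel columns grow to the right and rows downward; lengths in mm; the calibration is good to about 2 mm. A picture is of the moment at which its call begins: read the wrist's pose just before it. There is no depth.
- finish_job(): hands the job in, once; it reports no verdict.
The state is a dict: "time_s": time; "joint_positions": joint angles; "qd": joint speeds; "joint_efforts": joint torques, N m; "tool_pos": TCP position; "tcp_rot": TCP orientation; "force": force on the tool from outside, world axes, zero at the start; "wrist_torque": the same for the moment, N m; "gripper_width": opening from 0.0 (shut) to 1.0 (fully open).
Only numpy, scipy, OpenCV 4.12 (cv2) and the standard library are available. Lean on these libraries where they do the work, as an engineer would, in place of code of your own. Each camera call takes 0.05 s, during which the arm holds its last target. There are 200 camera calls.

TASK

The yellow ink tank of the small printer is empty. Press the printer's cover gently at the round mark until its touch latch lets go, and let it come up under your finger instead of flying open. Then reach in under the open cover and draw the yellow tank straight up, never sideways, out of the dovetails of its two neighbours, leaving them down in their seats, and stand it upright in the white drip tray without dropping it. Leave the cover standing open and everything else where it is.

Things in the scene. Friction and masses are not known exactly. Their poses are not given: they have to be found in the camera images.
- printer: light-grey desktop printer, fixed on the counter, 250 mm deep (x), 247 wide (y), 116 high. Origin on the counter under the middle of its tank row; x points to its rear, y to its left, z up. Five ink tanks stand side by side in its bay at y = -80, -40, 0, 40, 80 mm, undersides 18 mm up. Bay rims are 84 mm high; the rear housing, 108 mm high, begins at x = 68 mm; the front wall ends at x = -68
- cover_hinge (a point): middle of the cover's hinge line, which runs along the printer's y: 78 mm behind the printer's origin, 112 mm above the counter. The cover is 247 mm wide, reaches 152 mm forward of the hinge, with a 30 mm deep skirt, and has a clear window. Open, its front edge and the latch striker inside it hang 230 to 260 mm above the counter, 10 to 20 mm behind the middle of the tabs: only a hand leaning to the front, 30 to 45 degrees off vertical, gets at them
- printer_cover (a joint): cover angle, rad: 0 shut and latched, 1.35 fully open (a spring keeps it there against a stop). Pressing the round mark 1 to 3 mm down (3 to 5 N, felt as a small give) trips the touch latch; at 4 mm the cover meets a solid stop. Once tripped and let go, the spring swings it up by itself, with about 1 N at the mark at first and less as it opens; if nothing holds it back it flies up at about 4 rad/s
- cover_press (a point): dark round mark, 25 mm across, on the cover's top, 105 mm in front of the hinge and 117 mm above the counter when shut; moves with the cover. A fingertip that stays on it and rises slowly and vertically (0.1 m/s or less) brings the cover up gently; at about 45 degrees it slides off the front edge, and the rest of the opening is slow enough by itself
- yellow_tank_center (a point): middle of the yellow tank, 45 mm above its underside; axes as the printer's when seated. A dark block 90 (x) by 39 (y) by 60 mm high with a yellow grip tab on top; about 90 g. Black and grey are always the end tanks; cyan, magenta and yellow stand between them in any order, so yellow always has a neighbour on either side
- yellow_tab (a point): middle of the yellow tank's grip tab, 75 mm above the tank's underside. The tab is a fin 26 mm long (x), 11 mm thick (y) and 30 mm high; the tank's flat top lies 15 mm below this point. The neighbours' tabs stand 40 mm away on either side. Take it with the fingers closing along y, one in each 29 mm gap, tips above the flat top
- yellow_dovetail (a point): foot of the dovetail tongue on the tank's left (+y) side: 15 mm wide, 5.5 mm out, running up the whole 60 mm height, in a groove of the left neighbour; the right neighbour's tongue sits in this tank's groove. Play is only 0.8 mm fore and aft and 1 mm across: free only after a straight lift of 60 mm. Pushed or turned sideways before that, it binds, strains the ribs and drags its neighbours
- black_tank_center (a point): middle of the black tank, same shape as the yellow one, about 240 g, loose in its seat
- cyan_tank_center (a point): middle of the cyan (blue) tank, same shape as the yellow one, about 240 g, loose in its seat
- magenta_tank_center (a point): middle of the magenta (dark pink) tank, same shape as the yellow one, about 240 g, loose in its seat
- grey_tank_center (a point): middle of the grey tank, same shape as the yellow one, about 240 g, loose in its seat
- drip_tray: flat white plastic tray, fixed on the counter, 130 mm (x) by 100 mm (y), rim 14 mm high, walls 4 mm thick, its floor's top 4 mm above the counter. Origin under its centre, on the counter
- stamp: wooden hand stamp standing on its face, 58 mm long, 73 mm high; stays where it is
- tape_roll: roll of cream adhesive tape lying flat, 102 mm across, 25 mm high; stays where it is
- marker: black marker pen lying flat, 125 mm long; stays where it is
- scissors: scissors with red handles lying flat, 199 mm long; stay where they are
- glue: glue stick lying flat, 95 mm long; stays where it is

How it is judged:
By the outcome, as a careful person would: the job done as asked, in the order asked, and still so for the second after the job is handed in, with the robot touching nothing.
It also fails if it takes over 58 s, if anything falls off the work surface, if the arm or the gripper's body presses on something with over 40 N, if the wrist force passes 120 N, or if a joint passes its speed limit or range.

## Working session

There is one attempt and no reset: what is moved stays moved. The work goes in short steps, Python scripts to look and compute and a shell command to move; the robot and the scene stay as the last step left them, time stands still between calls to the robot, and variables do not carry over. Pictures are saved under pics/ and viewed, about 8 in all and at most 12, crops included, and the job is handed in when it is done.

```bash
mkdir -p pics; ls
cat > h.py <<'E'
import numpy as np, cv2
from scipy.spatial.transform import Rotation as R
from rig import read_state, snapshot, finish_job, pinch_z
def snap(name,fn):
    st=read_state(); s=snapshot(name); cv2.imwrite(f'pics/{fn}.png',s['color'][:,:,::-1])
    if name=='wrist':
        q=np.array(st['tcp_rot']); T=np.eye(4); T[:3,:3]=R.from_quat(q[[1,2,3,0]]).as_matrix(); T[:3,3]=st['tool_pos']
        M=T@np.array(s['mount'])
    else:
        W=np.eye(4); W[:3,:3]=R.from_rotvec(np.ravel(s['rvec'])).as_matrix(); W[:3,3]=np.ravel(s['tvec']); M=np.linalg.inv(W)
    s['M']=M; s['K']=np.array([[s['fx'],0,s['cx']],[0,s['fy'],s['cy']],[0,0,1.]]); s['D']=np.array([s['k1'],0,0,0.])
    return s
def cast(s,uv,z):
    uv=np.array(uv,float).reshape(-1,1,2); p=cv2.undistortPointsIter(uv,s['K'],s['D'],None,None,(3,50,1e-9)).reshape(-1,2)
    d=np.c_[p,np.ones(len(p))]@s['M'][:3,:3].T; o=s['M'][:3,3]
    return o+d*((z-o[2])/d[:,2])[:,None]
def proj(s,P):
    W=np.linalg.inv(s['M']); return cv2.projectPoints(np.array(P,float).reshape(-1,1,3),cv2.Rodrigues(W[:3,:3])[0],W[:3,3],s['K'],s['D'])[0].reshape(-1,2)
E
python3 - <<'E'
from h import *
import pickle
print(pinch_z, read_state())
for n in('top','scene'):
    s=snap(n,n); pickle.dump(s,open(n+'.pkl','wb')); print(n,s['M'][:3,3],s['fx'],s['k1'])
E
```

```text
pics
18.700000000000003 {'time_s': 0.0, 'joint_positions': array([-1.42478735e+00,  4.87468718e-02,  9.75845417e-02,  1.62199012e+00,
       -2.13299924e-05,  1.44300872e+00]), 'qd': array([-8.32588783e-05, -1.80533655e-03,  2.03751031e-03,  3.08335019e-04,
        8.89973520e-04, -9.36098949e-05]), 'joint_efforts': array([ 7.65358291e-04, -3.38780594e+01,  3.20015681e+01,  2.04149302e-02,
       -1.72551968e-04, -8.55251203e-08]), 'tool_pos': array([ 141.85191144, -504.83815523,  230.11250729]), 'tcp_rot': array([-1.17791497e-03,  9.90643366e-01,  1.36471002e-01, -2.13973411e-05]), 'force': array([0.23107657, 0.25275447, 0.07725624]), 'wrist_torque': array([ 0.00550441, -0.05163906, -0.02973874]), 'gripper_width': 0.9970603675105757}
top [ 408.74397448   88.08363245 1329.98273223] 486.36782352743614 -0.07684733991139944
scene [-93.84585488 434.77220867 903.05891078] 368.78582714150895 -0.01700295943180689
```

View pics/top.png

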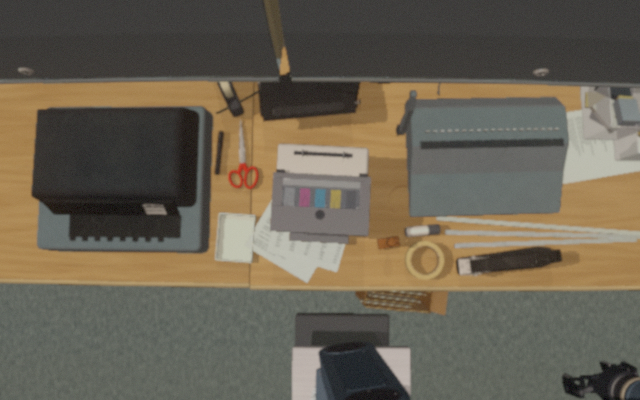

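View pics/scene.png

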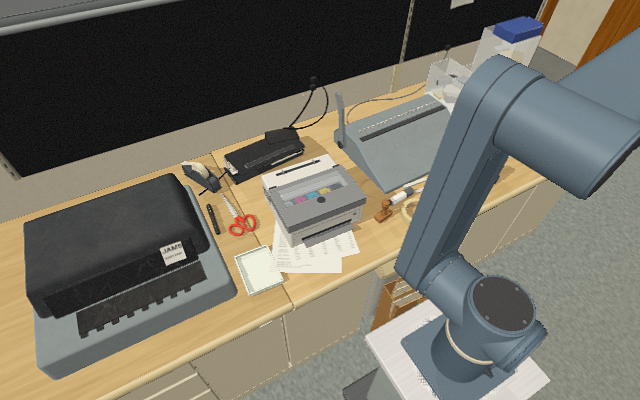

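Top view: the printer is at about (320,190) with the round mark at (320,214). Tank tabs from the left are grey (289), magenta (305), cyan (320), yellow (335) and black (350), and the tray is at (235,238). The scene view agrees.

Run:
```python
from h import *
import pickle
s=pickle.load(open('top.pkl','rb')); c=s['color']; hsv=cv2.cvtColor(c,cv2.COLOR_RGB2HSV)
def cen(m,box):
    x0,y0,x1,y1=box; k=np.zeros(m.shape,np.uint8); k[y0:y1,x0:x1]=m[y0:y1,x0:x1]
    n,l,st,ce=cv2.connectedComponentsWithStats(k); i=1+np.argmax(st[1:,4]); return ce[i],st[i],(l==i).astype(np.uint8)
H,S,V=[hsv[...,i].astype(int) for i in range(3)]
box=(275,175,365,215)
for n,m in dict(mag=(H>140)&(H<172)&(S>60),cyan=(H>90)&(H<125)&(S>70),yel=(H>18)&(H<38)&(S>70)).items():
    ce,st,_=cen(m.astype(np.uint8),box); print(n,ce,st,cast(s,ce,104)[0].round(1))
ce,st,_=cen((V<95).astype(np.uint8),(308,205,332,226)); print('mark',ce,st,cast(s,ce,117)[0].round(1))
m=((S<40)&(V>165)).astype(np.uint8)
ce,st,k=cen(m,(210,205,256,270)); 
print('tray',ce,st)
r=cv2.minAreaRect(cv2.findContours(k,0,2)[0][0]); print(r,cast(s,cv2.boxPoints(r),12).round(1),cast(s,[r[0]],12))
cv2.imwrite('pics/c.png',cv2.resize(c[130:270,205:385,::-1],None,fx=4.4,fy=4.2,interpolation=cv2.INTER_CUBIC))
```

```text
mag [304.29032258 197.07526882] [299 188  11  19 186] [543.2 126.8 104. ]
cyan [319.63803681 197.89570552] [315 189  10  18 163] [541.4  87.9 104. ]
yel [335.1344086  198.59139785] [330 190  11  19 186] [539.9  48.6 104. ]
mark [319.53030303 214.16666667] [315 210  10   9  66] [499.1  87.9 117. ]
tray [237.63870968 237.66903226] [ 216  213   40   50 1550]
((236.76467895507812, 237.42703247070312), (38.376346588134766, 47.20400619506836), 4.23639440536499) [[381.5 367.7  12. ]
 [509.5 361.2  12. ]
 [502.5 256.2  12. ]
 [375.  263.4  12. ]] [[441.8918192  312.01037399  12.        ]]
```

View pics/c.png

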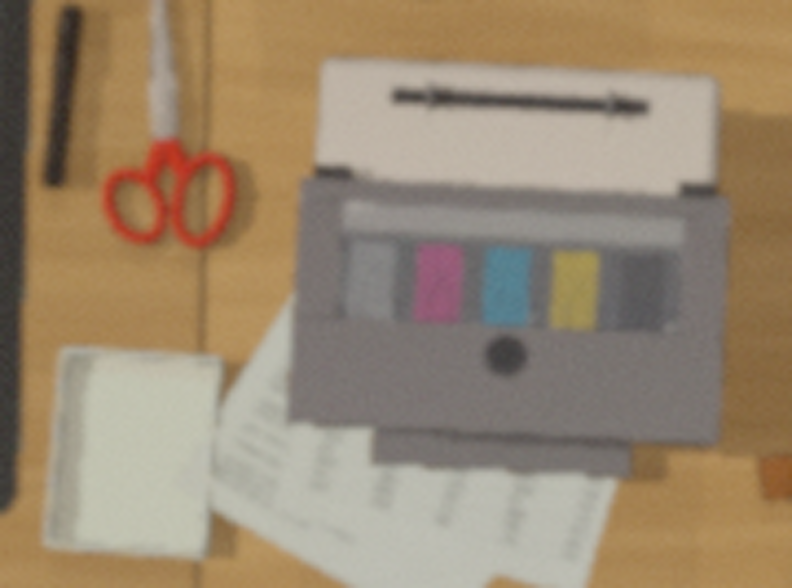

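The mark is at about (499,88), so the printer origin is near (526,87) with yaw about -0.0425. Tray centre is about (441,316). Next I move above the mark with the fingers shut.

```bash
python3 -m pendant '[{"grip":0,"xyz":[0.0255,0.0424,0.002],"turn":[0,0,-0.0226]},{"grip":0,"xyz":[0.0255,0.0424,0.002],"turn":[0,0,-0.0226]},{"grip":0,"xyz":[0.0255,0.0424,0.002],"turn":[0,0,-0.0226]},{"grip":0,"xyz":[0.0255,0.0424,0.002],"turn":[0,0,-0.0226]},{"grip":0,"xyz":[0.0255,0.0424,0.002],"turn":[0,0,-0.0226]},{"grip":0,"xyz":[0.0255,0.0424,0.002],"turn":[0,0,-0.0226]},{"grip":0,"xyz":[0.0255,0.0424,0.002],"turn":[0,0,-0.0226]},{"grip":0,"xyz":[0.0255,0.0424,0.002],"turn":[0,0,-0.0226]},{"grip":0,"xyz":[0.0255,0.0424,0.002],"turn":[0,0,-0.0226]},{"grip":0,"xyz":[0.0255,0.0424,0.002],"turn":[0,0,-0.0226]},{"grip":0,"xyz":[0.0255,0.0424,0.002],"turn":[0,0,-0.0226]},{"grip":0,"xyz":[0.0255,0.0424,0.002],"turn":[0,0,-0.0226]},{"grip":0,"xyz":[0.0255,0.0424,0.002],"turn":[0,0,-0.0226]},{"grip":0,"xyz":[0.0255,0.0424,0.002],"turn":[0,0,-0.0226]}]'
python3 - <<'E'
from h import *
import pickle
s=snap('wrist','w1'); pickle.dump(s,open('w1.pkl','wb'))
st=read_state(); print(st['time_s'],st['tool_pos'],R.from_quat(np.array(st['tcp_rot'])[[1,2,3,0]]).as_matrix().round(4)); print(np.array(s['mount']).round(2), s['M'][:3,3], s['fx'])
E
```

```text
time_s: 1.5
tool_pos: [492.7, 70.4, 248.2]
tcp_rot: [-0.019, 1.0, -0.007, -0.001]
force: [-0.3, -1.3, 0.7]
gripper_width: 0.003
1.55 [496.37730393  70.28582024 247.03248131] [[ 9.999e-01 -1.690e-02  1.100e-03]
 [-1.690e-02 -9.991e-01  3.920e-02]
 [ 4.000e-04 -3.920e-02 -9.992e-01]]
[[   0.     -0.96   -0.28   69.53]
 [   1.      0.      0.     -0.77]
 [  -0.     -0.28    0.96 -143.65]
 [   0.      0.      0.      1.  ]] [562.50185853  64.76084159 391.59260871] 294.403941039207
```

View pics/w1.png

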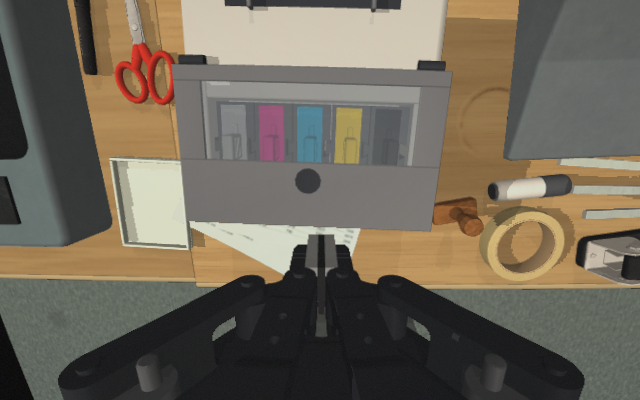

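The wrist view shows the mark at (308,181), cover corners near (174,66), (451,72), (432,231) and (179,220), the yellow tank at (347,135), and tray corners at (110,158), (188,161), (188,250) and (122,246).

Run:
```python
from h import *
import pickle
s=pickle.load(open('w1.pkl','rb')); c=s['color']
g=cv2.cvtColor(c,cv2.COLOR_RGB2GRAY); sub=(g[160:203,285:332]<75).astype(np.uint8)
n,l,st,ce=cv2.connectedComponentsWithStats(sub); i=1+np.argmax(st[1:,4]); m=ce[i]+[285,160]; print('mark',m,st[i],cast(s,m,117))
P=cast(s,[[174,66],[451,72],[432,231],[179,220]],115); print(P.round(1)); 
for a,b in((1,0),(2,3),(3,0),(2,1)): d=P[b]-P[a]; print(np.linalg.norm(d).round(1),np.arctan2(d[1],d[0])*57.3)
T=cast(s,[[110,158],[188,161],[188,250],[122,246]],14);print(T.round(1),T.mean(0))
hsv=cv2.cvtColor(c,cv2.COLOR_RGB2HSV).astype(int);H,S=hsv[...,0],hsv[...,1]
for nm,k in dict(mag=(H>140)&(H<172)&(S>60),cyan=(H>90)&(H<125)&(S>70),yel=(H>18)&(H<38)&(S>70)).items():
    k=k.astype(np.uint8)[95:165,205:412]; n,l,st,ce=cv2.connectedComponentsWithStats(k); i=1+np.argmax(st[1:,4]); ys,xs=np.where(l==i)
    p=ce[i]+[205,95]; print(nm,p,st[i],cast(s,p,78)[0].round(1))
cv2.imwrite('pics/c2.png',cv2.resize(c[90:170,200:420,::-1],None,fx=3.6,fy=3.6,interpolation=cv2.INTER_CUBIC))
q=read_state();print(q['tool_pos'],q['tcp_rot'])
```

```text
mark [307.38818565 180.69198312] [ 10   9  26  24 474] [[500.51232247  88.86397588 117.        ]]
[[605.7 205.6 115. ]
 [595.8 -38.2 115. ]
 [447.8 -34.5 115. ]
 [459.7 222.4 115. ]]
244.0 87.67859673852156
257.2 87.36937912820001
147.0 -6.577246249785976
148.0 -1.4193846787493052
[[510.4 362.8  14. ]
 [505.  255.2  14. ]
 [376.  273.7  14. ]
 [381.5 372.9  14. ]] [443.21265404 316.14723161  14.        ]
mag [271.21290801 132.6305638 ] [  54   11   25   55 1348] [543.7 129.   78. ]
cyan [309.0557971  133.67246377] [  92   11   26   57 1380] [542.1  89.2  78. ]
yel [347.49639769 135.0129683 ] [ 129   13   28   56 1388] [540.2  49.   78. ]
[496.37730393  70.28582024 247.03248131] [-1.96142643e-02  9.99771756e-01 -8.46087032e-03  3.59552486e-04]
```

```bash
python3 -m pendant '[{"grip":0,"xyz":[0.002,0.018,-0.03],"turn":[-0.039,0,-0.026]},{"grip":0,"xyz":[0,0,-0.04],"turn":[0,0,0]},{"grip":0,"xyz":[0,0,-0.035],"turn":[0,0,0]},{"grip":0,"xyz":[0,0,0],"turn":[0,0,0]},{"grip":0,"xyz":[0,0,0],"turn":[0,0,0]}]'
```

```text
time_s: 2.05
tool_pos: [497.9, 67.4, 137.4]
tcp_rot: [-0.009, 1.0, -0.005, -0.001]
force: [0.0, 1.0, 0.4]
gripper_width: 0.006
```

```bash
python3 -m pendant '[{"grip":0,"xyz":[0.002,0.021,-0.003],"turn":[-0.019,0,-0.034]},{"grip":0,"xyz":[0,0,0],"turn":[0,0,0]},{"grip":0,"xyz":[0,0,0],"turn":[0,0,0]}]'
```

```text
time_s: 2.35
tool_pos: [502.5, 65.3, 139.3]
tcp_rot: [-0.008, 1.0, -0.006, 0.003]
force: [-0.2, -0.0, -0.1]
gripper_width: 0.001
```

```bash
python3 -m pendant '[{"grip":0,"xyz":[0,0.01,0],"turn":[0,0,0]}]'; python3 -m pendant '[{"grip":0,"xyz":[0,0.01,0],"turn":[0,0,0]}]'; python3 -c "
from h import *
s=read_state();print(s['joint_positions'],s['qd'],s['tool_pos'])"
```

```text
time_s: 2.45
tool_pos: [503.6, 70.0, 141.0]
tcp_rot: [-0.01, 1.0, -0.003, 0.005]
force: [0.1, -0.1, 0.1]
gripper_width: 0.003
time_s: 2.55
tool_pos: [504.4, 75.2, 142.2]
tcp_rot: [-0.013, 1.0, 0.001, 0.006]
force: [0.1, -0.6, -1.1]
gripper_width: -0.001
[ 5.21170679e-04 -8.27345178e-03 -1.35043809e-01  1.43257060e+00
  2.55937390e-02  3.14083937e+00] [ 0.07254224  0.00843525  0.02939023  0.00278054  0.04312825 -0.00186946] [504.38199485  75.23170426 142.2281738 ]
```

Joint 6 is at its limit. I'll use the half-turned grasp instead, which also keeps the wrist camera on the robot's side.

```bash
python3 -m pendant '[{"grip":0,"xyz":[0,0.001,0],"turn":[0,0,0.149]},{"grip":0,"xyz":[0,0.001,0],"turn":[0,0,0.149]},{"grip":0,"xyz":[0,0.001,0],"turn":[0,0,0.149]},{"grip":0,"xyz":[0,0.001,0],"turn":[0,0,0.149]},{"grip":0,"xyz":[0,0.001,0],"turn":[0,0,0.149]},{"grip":0,"xyz":[0,0.001,0],"turn":[0,0,0.149]},{"grip":0,"xyz":[0,0.001,0],"turn":[0,0,0.149]},{"grip":0,"xyz":[0,0.001,0],"turn":[0,0,0.149]},{"grip":0,"xyz":[0,0.001,0],"turn":[0,0,0.149]},{"grip":0,"xyz":[0,0.001,0],"turn":[0,0,0.149]},{"grip":0,"xyz":[0,0,0],"turn":[0,0,0.149]},{"grip":0,"xyz":[0,0,0],"turn":[0,0,0.149]},{"grip":0,"xyz":[0,0,0],"turn":[0,0,0.149]},{"grip":0,"xyz":[0,0,0],"turn":[0,0,0.149]},{"grip":0,"xyz":[0,0,0],"turn":[0,0,0.149]},{"grip":0,"xyz":[0,0,0],"turn":[0,0,0.149]},{"grip":0,"xyz":[0,0,0],"turn":[0,0,0.149]},{"grip":0,"xyz":[0,0,0],"turn":[0,0,0.149]},{"grip":0,"xyz":[0,0,0],"turn":[0,0,0.149]},{"grip":0,"xyz":[0,0,0],"turn":[0,0,0.149]}]'
cat >> h.py <<'E'
def rep(lean=0,yaw=-0.043):
    "state, and the turn still needed to the half-turned attitude leaning to the front"
    s=read_state(); A=R.from_quat(np.array(s['tcp_rot'])[[1,2,3,0]])
    x=np.array([-np.cos(yaw),-np.sin(yaw),0]); z=np.array([0,0,-1.]); y=np.cross(z,x)
    y0=np.array([-np.sin(yaw),np.cos(yaw),0]); B=R.from_rotvec(-lean*y0)*R.from_matrix(np.c_[x,y,z])
    g=A.as_matrix()@[0,0,-pinch_z]+s['tool_pos']
    print('t',s['time_s'],'tcp',s['tool_pos'].round(1),'grasp',g.round(1),'turn',(B*A.inv()).as_rotvec().round(3),'F',s['force'].round(1),'M',s['wrist_torque'].round(2),'w',round(s['gripper_width']*85.4,1),'q',s['joint_positions'].round(2))
E
python3 -c "from h import *; rep()"
```

```text
time_s: 4.55
tool_pos: [510.2, 95.6, 153.0]
tcp_rot: [-0.01, 0.067, 0.998, -0.007]
force: [0.3, 0.4, 0.0]
gripper_width: -0.0
t 4.55 tcp [510.2  95.6 153. ] grasp [510.5  95.8 171.7] turn [ 0.013 -0.02   0.091] F [0.3 0.4 0. ] M [ 0.01 -0.01  0.05] w -0.0 q [ 0.06  0.05 -0.05  1.49 -0.01  0.2 ]
```

```bash
python3 -m pendant '[{"grip":0,"xyz":[-0.005,-0.003,-0.01],"turn":[0.006,-0.01,0.05]},{"grip":0,"xyz":[-0.005,-0.003,-0.01],"turn":[0.006,-0.01,0.04]},{"grip":0,"xyz":[0,0,-0.004],"turn":[0,0,0]},{"grip":0,"xyz":[0,0,0],"turn":[0,0,0]}]'; python3 -c "from h import *; rep()"
```

```text
time_s: 4.95
tool_pos: [501.6, 91.5, 130.7]
tcp_rot: [0.003, 0.018, 1.0, 0.001]
force: [0.1, -0.0, -0.4]
gripper_width: 0.004
t 4.95 tcp [501.6  91.5 130.7] grasp [501.5  91.5 149.4] turn [-0.001  0.006 -0.007] F [ 0.1 -0.  -0.4] M [ 0.02  0.03 -0.02] w 0.3 q [ 0.05  0.   -0.15  1.42  0.    0.08]
```

```bash
python3 -m pendant '[{"grip":0,"xyz":[-0.001,-0.003,-0.005],"turn":[0,0,0]},{"grip":0,"xyz":[0,0,-0.004],"turn":[0,0,0]},{"grip":0,"xyz":[0,0,-0.002],"turn":[0,0,0]}]'; python3 -m pendant '[{"grip":0,"xyz":[0,0,-0.0015],"turn":[0,0,0]}]';python3 -m pendant '[{"grip":0,"xyz":[0,0,-0.0015],"turn":[0,0,0]}]'; python3 -c "from h import *; rep()"
```

```text
time_s: 5.25
tool_pos: [502.1, 88.9, 120.5]
tcp_rot: [0.004, 0.018, 1.0, 0.001]
force: [-0.5, -0.2, -0.0]
gripper_width: 0.0
time_s: 5.35
tool_pos: [502.2, 88.9, 118.8]
tcp_rot: [0.004, 0.018, 1.0, 0.001]
force: [0.5, -0.3, -0.9]
gripper_width: -0.002
time_s: 5.45
tool_pos: [502.4, 88.9, 117.2]
tcp_rot: [0.004, 0.019, 1.0, 0.001]
force: [-0.7, -0.1, 0.4]
gripper_width: -0.002
t 5.45 tcp [502.4  88.9 117.2] grasp [502.2  88.9 135.9] turn [-0.002  0.009 -0.006] F [-0.7 -0.1  0.4] M [-0.01 -0.01 -0.04] w -0.2 q [ 0.04  0.01 -0.17  1.39  0.    0.08]
```

```bash
for i in 1 2; do python3 -m pendant '[{"grip":0,"xyz":[-0.001,0,-0.001],"turn":[0,0,0]}]';done; python3 -c "from h import *; rep()"
```

```text
time_s: 5.55
tool_pos: [501.6, 88.9, 116.1]
tcp_rot: [0.004, 0.019, 1.0, 0.001]
force: [1.1, 0.6, 1.3]
gripper_width: -0.0
time_s: 5.65
tool_pos: [501.0, 88.9, 115.4]
tcp_rot: [0.005, 0.019, 1.0, 0.001]
force: [1.6, 0.1, 1.9]
gripper_width: -0.004
t 5.65 tcp [501.   88.9 115.4] grasp [500.9  88.9 134.1] turn [-0.002  0.01  -0.006] F [1.6 0.1 1.9] M [ 0.05 -0.1  -0.03] w -0.4 q [ 0.04  0.   -0.18  1.38  0.    0.08]
```

Contact is at about 116.5 mm. I continue in small steps.

```bash
python3 -m pendant '[{"grip":0,"xyz":[0,0,-0.001],"turn":[0,0,0]}]';python3 -m pendant '[{"grip":0,"xyz":[0,0,-0.001],"turn":[0,0,0]}]'; python3 -c "from h import *; rep()"
```

```text
time_s: 5.75
tool_pos: [500.9, 89.0, 114.8]
tcp_rot: [0.005, 0.019, 1.0, 0.001]
force: [-1.7, -0.8, 3.4]
gripper_width: -0.0
time_s: 5.85
tool_pos: [500.9, 88.9, 114.3]
tcp_rot: [0.005, 0.019, 1.0, 0.001]
force: [-1.1, -0.1, 3.8]
gripper_width: 0.001
t 5.85 tcp [500.9  88.9 114.3] grasp [500.7  88.9 133. ] turn [-0.002  0.011 -0.006] F [-1.1 -0.1  3.8] M [-0.09  0.21 -0.  ] w 0.0 q [ 0.04  0.   -0.18  1.38  0.    0.08]
```

```bash
python3 -m pendant '[{"grip":0,"xyz":[0,0,-0.001],"turn":[0,0,0]}]'; python3 -c "from h import *; rep()"
```

```text
time_s: 5.95
tool_pos: [500.9, 89.0, 113.8]
tcp_rot: [0.005, 0.019, 1.0, 0.001]
force: [-0.9, -0.0, 3.5]
gripper_width: 0.004
t 5.95 tcp [500.9  89.  113.8] grasp [500.7  88.9 132.5] turn [-0.002  0.011 -0.006] F [-0.9 -0.   3.5] M [ 0.01  0.25 -0.  ] w 0.4 q [ 0.04  0.   -0.18  1.38  0.    0.08]
```

```bash
python3 -m pendant '[{"grip":0,"xyz":[0,0,-0.001],"turn":[0,0,0]}]';python3 -m pendant '[{"grip":0,"xyz":[0,0,0.003],"turn":[0,0,0]},{"grip":0,"xyz":[0,0,0.003],"turn":[0,0,0]}]';python3 -m pendant '[{"grip":0,"xyz":[0,0,0.004],"turn":[0,0,0]},{"grip":0,"xyz":[0,0,0.004],"turn":[0,0,0]}]'
python3 - <<'E'
from h import *
rep(); snap('scene','s2'); c=cv2.imread('pics/s2.png'); cv2.imwrite('pics/s2c.png',cv2.resize(c[150:260,240:400],None,fx=4,fy=4))
E
```

```text
time_s: 6.05
tool_pos: [501.0, 88.9, 113.2]
tcp_rot: [0.006, 0.019, 1.0, 0.001]
force: [-1.7, -0.5, 3.9]
gripper_width: 0.0
time_s: 6.25
tool_pos: [501.0, 88.9, 118.7]
tcp_rot: [0.005, 0.019, 1.0, 0.001]
force: [-0.1, -0.1, 1.5]
gripper_width: 0.001
time_s: 6.45
tool_pos: [501.4, 88.9, 127.0]
tcp_rot: [0.006, 0.019, 1.0, 0.001]
force: [0.6, 0.3, -0.1]
gripper_width: -0.003
t 6.45 tcp [501.4  88.9 127. ] grasp [501.2  88.9 145.7] turn [-0.002  0.012 -0.006] F [ 0.6  0.3 -0.1] M [ 0.03 -0.09 -0.  ] w -0.2 q [ 0.04 -0.   -0.16  1.4   0.    0.08]
```

View pics/s2c.png

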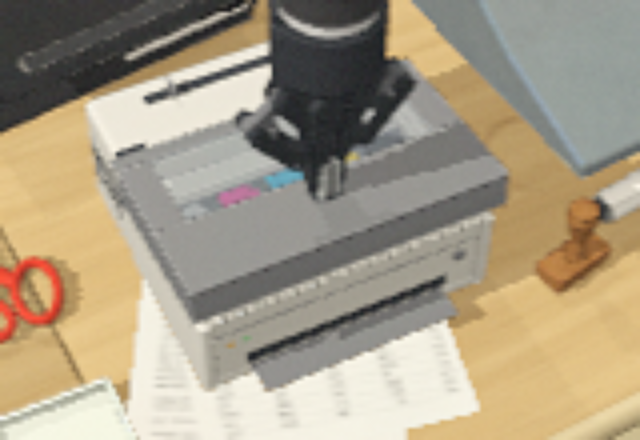

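The cover's front edge has lifted and it is following the finger (a gap shows below the skirt). I keep rising slowly.

```bash
python3 -m pendant '[{"grip":0,"xyz":[0,0,0.006],"turn":[0,0,0]},{"grip":0,"xyz":[0,0,0.006],"turn":[0,0,0]},{"grip":0,"xyz":[0,0,0.006],"turn":[0,0,0]},{"grip":0,"xyz":[0,0,0.006],"turn":[0,0,0]},{"grip":0,"xyz":[0,0,0.006],"turn":[0,0,0]},{"grip":0,"xyz":[0,0,0.006],"turn":[0,0,0]},{"grip":0,"xyz":[0,0,0.006],"turn":[0,0,0]},{"grip":0,"xyz":[0,0,0.006],"turn":[0,0,0]},{"grip":0,"xyz":[0,0,0.006],"turn":[0,0,0]},{"grip":0,"xyz":[0,0,0.006],"turn":[0,0,0]}]';python3 -c "from h import *; rep()"; python3 -m pendant '[{"grip":0,"xyz":[0,0,0.006],"turn":[0,0,0]},{"grip":0,"xyz":[0,0,0.006],"turn":[0,0,0]},{"grip":0,"xyz":[0,0,0.006],"turn":[0,0,0]},{"grip":0,"xyz":[0,0,0.006],"turn":[0,0,0]},{"grip":0,"xyz":[0,0,0.006],"turn":[0,0,0]},{"grip":0,"xyz":[0,0,0.006],"turn":[0,0,0]},{"grip":0,"xyz":[0,0,0.006],"turn":[0,0,0]},{"grip":0,"xyz":[0,0,0.006],"turn":[0,0,0]},{"grip":0,"xyz":[0,0,0.006],"turn":[0,0,0]},{"grip":0,"xyz":[0,0,0.006],"turn":[0,0,0]},{"grip":0,"xyz":[0,0,0],"turn":[0,0,0]},{"grip":0,"xyz":[0,0,0],"turn":[0,0,0]}]'
python3 - <<'E'
from h import *
rep(); snap('scene','s3'); c=cv2.imread('pics/s3.png'); cv2.imwrite('pics/s3c.png',cv2.resize(c[110:260,220:420],None,fx=3,fy=3))
E
```

```text
time_s: 7.5
tool_pos: [501.4, 89.0, 192.6]
tcp_rot: [0.006, 0.019, 1.0, 0.001]
force: [1.6, 0.2, 0.2]
gripper_width: 0.003
t 7.5 tcp [501.4  89.  192.6] grasp [501.2  88.9 211.3] turn [-0.002  0.012 -0.006] F [1.6 0.2 0.2] M [ 0.05 -0.09 -0.  ] w 0.3 q [ 0.04 -0.01 -0.04  1.53  0.    0.08]
time_s: 8.7
tool_pos: [501.2, 89.0, 258.8]
tcp_rot: [0.006, 0.019, 1.0, 0.001]
force: [0.4, -0.2, -0.0]
gripper_width: 0.005
t 8.7 tcp [501.2  89.  258.8] grasp [501.   89.  277.5] turn [-0.002  0.012 -0.006] F [ 0.4 -0.2 -0. ] M [ 0.01 -0.03 -0.03] w 0.4 q [0.04 0.   0.11 1.66 0.   0.08]
```

View pics/s3c.png

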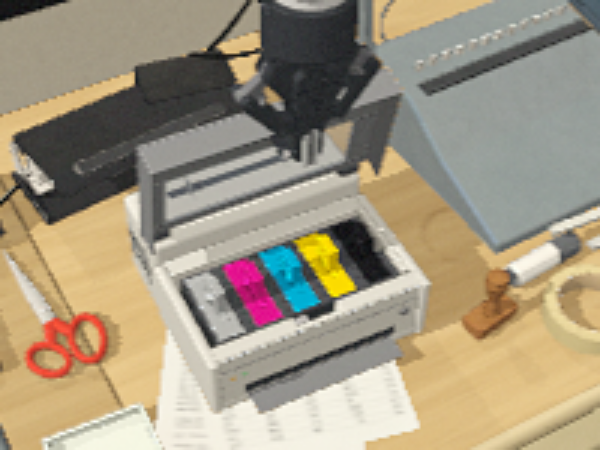

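The cover is fully open and all five tanks are visible, with yellow second from the right. Now I lean the hand and back off to the pre-grasp pose.

```bash
python3 -m pendant '[{"grip":0.027,"xyz":[-0.02,-0.008,-0.01],"turn":[-0.006,-0.146,0]},{"grip":0.027,"xyz":[-0.02,-0.008,-0.01],"turn":[-0.006,-0.146,0]},{"grip":0.027,"xyz":[0,-0.008,-0.02],"turn":[-0.006,-0.146,0]},{"grip":0.027,"xyz":[0.0,-0.008,-0.02],"turn":[-0.006,-0.146,0]},{"grip":0.027,"xyz":[0.01,-0.008,-0.02],"turn":[-0.006,-0.146,0]},{"grip":0.027,"xyz":[0,0,-0.01],"turn":[0,0,0]},{"grip":0.027,"xyz":[0,0,0],"turn":[0,0,0]}]'
python3 - <<'E'
from h import *
import pickle
rep(0.73)
for n in('wrist','top'):
    s=snap(n,n+'4'); pickle.dump(s,open(n+'4.pkl','wb'))
c=cv2.imread('pics/wrist4.png'); t=cv2.resize(cv2.imread('pics/top4.png')[165:245,270:370],None,fx=3,fy=3,interpolation=cv2.INTER_CUBIC)
o=np.zeros((400+240,640,3),np.uint8)[:600]; o[:400]=c; o[400:,:300]=t[:200]; cv2.imwrite('pics/m4.png',o)
E
```

```text
time_s: 9.45
tool_pos: [467.4, 49.3, 127.6]
tcp_rot: [0.339, 0.017, 0.94, -0.008]
force: [0.5, -0.2, 2.8]
gripper_width: 0.316
t 9.45 tcp [467.4  49.3 127.6] grasp [455.4  49.7 142. ] turn [ 0.001 -0.038 -0.005] F [ 0.5 -0.2  2.8] M [ 0.01  0.53 -0.03] w 27.0 q [-0.04 -0.94 -0.98  0.84 -0.   -0.  ]
```

View pics/m4.png

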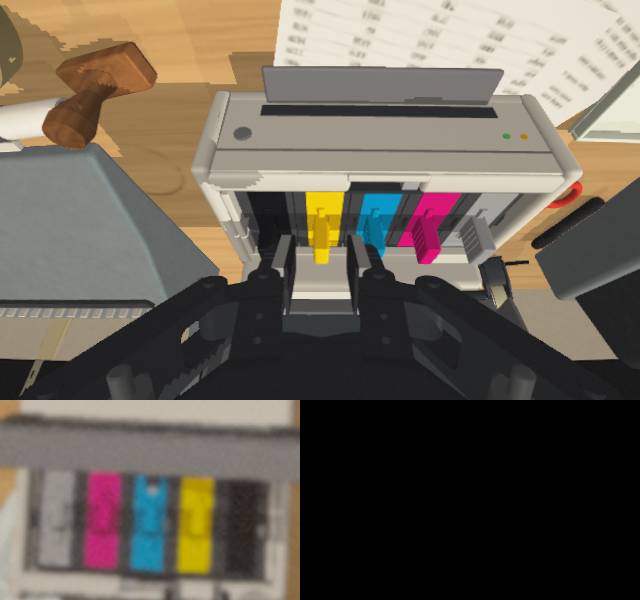

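Wrist view: the yellow tab at (322,200–262) is centred between the fingers (282 and 360). I'll compute the tab position.

Run:
```python
from h import *
import pickle
def yel(s,box,thr):
    h=cv2.cvtColor(s['color'],cv2.COLOR_RGB2HSV).astype(int); x0,y0,x1,y1=box
    k=((h[...,0]>18)&(h[...,0]<38)&(h[...,1]>thr)).astype(np.uint8); m=np.zeros_like(k); m[y0:y1,x0:x1]=k[y0:y1,x0:x1]
    n,l,st,ce=cv2.connectedComponentsWithStats(m); i=1+np.argmax(st[1:,4]); return ce[i],st[i],l==i
s=pickle.load(open('top4.pkl','rb')); c,st,m=yel(s,(320,180,350,230),110); x,y,w,h=st[:4]
print(c,st,cast(s,[c,[c[0],y],[c[0],y+h]],78).round(1))
s=pickle.load(open('wrist4.pkl','rb')); c,st,m=yel(s,(295,180,350,275),110); print(c,st)
for r in range(194,264,6):
    xs=np.where(m[r])[0]; print(r,xs.min(),xs.max(), end=' | ')
print(); print(s['cx'],s['cy'],s['M'][:3,3], cast(s,[[322,262]],108), cast(s,[[320,262]],108),cast(s,[[320,193]],78))
O=np.array([526.9,87.6,0]);ex=np.array([.9991,-.043,0]);ey=np.array([.043,.9991,0])
P=lambda x,y,z:O+x*ex+y*ey+[0,0,z]
print(proj(s,[P(13,-40,108),P(-13,-40,108),P(-13,-40,78),P(-45,-40,78)]).round(1))
```

```text
[334.71391076 206.43044619] [328 190  14  33 381] [[522.3  48.8  78. ]
 [565.1  49.   78. ]
 [479.5  48.6  78. ]]
[323.37326549 222.03607771] [ 305  192   40   72 2162]
194 305 344 | 200 306 343 | 206 306 342 | 212 306 341 | 218 307 341 | 224 307 340 | 230 308 339 | 236 308 338 | 242 308 338 | 248 313 329 | 254 314 328 | 260 314 328 | 
320.8552235438874 197.8548180087383 [322.33942456  55.58777688 193.79536638] [[534.35035652  48.32258252 108.        ]] [[534.30373027  46.8024278  108.        ]] [[485.90827955  48.59463467  78.        ]]
[[320.6 263.9]
 [320.7 249.9]
 [320.9 213.1]
 [321.1 188. ]]
```

The model agrees within about 2 mm; the tab is at about (525,47.6). I approach in stages.

```bash
python3 -m pendant '[{"grip":0.027,"xyz":[0.012,0,-0.004],"turn":[0,-0.01,-0.003]},{"grip":0.027,"xyz":[0.012,-0.001,-0.004],"turn":[0,0,0]},{"grip":0.027,"xyz":[0.010,0,-0.004],"turn":[0,0,0]},{"grip":0.027,"xyz":[0,0,0],"turn":[0,0,0]}]'; python3 -c "from h import *; rep(0.7)"
```

```text
time_s: 9.95
tool_pos: [517.0, 48.7, 143.4]
tcp_rot: [0.355, 0.018, 0.935, -0.008]
force: [-0.1, -0.7, -0.4]
gripper_width: 0.314
t 9.95 tcp [517.   48.7 143.4] grasp [504.6  49.2 157.4] turn [ 0.002  0.025 -0.004] F [-0.1 -0.7 -0.4] M [0.03 0.69 0.05] w 26.8 q [-0.03 -0.78 -0.9   0.73 -0.01  0.01]
```

```bash
python3 -m pendant '[{"grip":0.027,"xyz":[0.004,0,-0.010],"turn":[0,0,0]},{"grip":0.027,"xyz":[0.004,-0.001,-0.010],"turn":[0,0,0]},{"grip":0.027,"xyz":[0.002,0,-0.01],"turn":[0,0,0]},{"grip":0.027,"xyz":[0,0,-0.003],"turn":[0,0,0]},{"grip":0.027,"xyz":[0,0,0],"turn":[0,0,0]}]'; python3 -c "from h import *; rep(0.7)"
```

```text
time_s: 10.45
tool_pos: [536.7, 47.8, 125.7]
tcp_rot: [0.362, 0.018, 0.932, -0.007]
force: [-0.5, -0.3, -0.1]
gripper_width: 0.317
t 10.45 tcp [536.7  47.8 125.7] grasp [524.1  48.3 139.5] turn [ 0.003  0.04  -0.004] F [-0.5 -0.3 -0.1] M [ 0.03  0.68 -0.02] w 27.1 q [-0.03 -0.71 -0.91  0.63 -0.    0.  ]
```

```bash
python3 -m pendant '[{"grip":0.027,"xyz":[-0.002,0,-0.009],"turn":[0,0.02,0]},{"grip":0.027,"xyz":[-0.002,0,-0.009],"turn":[0,0.02,0]},{"grip":0.027,"xyz":[-0.001,0,-0.006],"turn":[0,0,0]},{"grip":0.027,"xyz":[0,0,0],"turn":[0,0,0]}]'; python3 -c "from h import *; rep(0.7)"
```

```text
time_s: 10.85
tool_pos: [530.7, 47.9, 99.6]
tcp_rot: [0.341, 0.018, 0.94, -0.008]
force: [-0.4, 1.0, -0.4]
gripper_width: 0.322
t 10.85 tcp [530.7  47.9  99.6] grasp [518.7  48.4 113.9] turn [ 0.002 -0.004 -0.004] F [-0.4  1.  -0.4] M [ 0.01  0.64 -0.09] w 27.5 q [-0.03 -0.67 -0.91  0.63 -0.01  0.  ]
```

```bash
python3 -m pendant '[{"grip":0.027,"xyz":[0.001,-0.0005,-0.005],"turn":[0,0,0]},{"grip":0.027,"xyz":[0.001,0,-0.004],"turn":[0,0,0]},{"grip":0.027,"xyz":[0,0,0],"turn":[0,0,0]}]'
python3 - <<'E'
from h import *
rep(0.7); snap('wrist','w5'); cv2.imwrite('pics/w5c.png',cv2.imread('pics/w5.png')[120:400,120:520])
E
```

```text
time_s: 11.15
tool_pos: [532.6, 47.3, 89.4]
tcp_rot: [0.341, 0.018, 0.94, -0.008]
force: [-0.9, -0.6, 1.0]
gripper_width: 0.318
t 11.15 tcp [532.6  47.3  89.4] grasp [520.6  47.8 103.8] turn [ 0.002 -0.004 -0.004] F [-0.9 -0.6  1. ] M [ 0.04  0.79 -0.03] w 27.2 q [-0.03 -0.65 -0.93  0.6  -0.01  0.  ]
```

View pics/w5c.png

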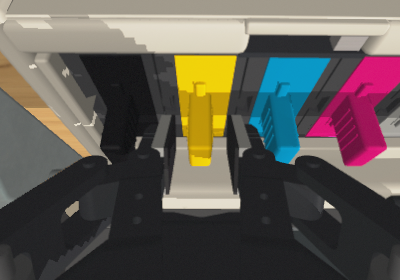

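The tab is centred to within about 1 mm between the fingers, with the tips at tab depth and neighbours clear. I shift y by -1 mm and close.

```bash
python3 -m pendant '[{"grip":0.018,"xyz":[0,-0.001,0],"turn":[0,0,0]},{"grip":0.014,"xyz":[0,0,0],"turn":[0,0,0]},{"grip":0.012,"xyz":[0,0,0],"turn":[0,0,0]}]'; python3 -c "from h import *; rep(0.7)"; python3 -m pendant '[{"grip":0.01,"xyz":[0,0,0],"turn":[0,0,0]},{"grip":0.006,"xyz":[0,0,0],"turn":[0,0,0]},{"grip":0.0,"xyz":[0,0,0],"turn":[0,0,0]},{"grip":0.0,"xyz":[0,0,0],"turn":[0,0,0]}]'; python3 -c "from h import *; rep(0.7)"
```

```text
time_s: 11.5
tool_pos: [533.0, 46.3, 90.5]
tcp_rot: [0.342, 0.018, 0.94, -0.008]
force: [0.1, 0.0, -0.2]
gripper_width: 0.137
t 11.5 tcp [533.   46.3  90.5] grasp [521.   46.8 104.8] turn [ 0.003 -0.003 -0.004] F [ 0.1  0.  -0.2] M [0.06 0.67 0.05] w 11.7 q [-0.04 -0.66 -0.93  0.6  -0.   -0.  ]
time_s: 11.9
tool_pos: [532.9, 46.2, 90.5]
tcp_rot: [0.342, 0.018, 0.94, -0.008]
force: [0.7, 0.2, -0.1]
gripper_width: 0.109
t 11.9 tcp [532.9  46.2  90.5] grasp [520.9  46.7 104.8] turn [ 0.002 -0.003 -0.004] F [ 0.7  0.2 -0.1] M [ 0.02  0.65 -0.06] w 9.3 q [-0.04 -0.66 -0.93  0.6  -0.   -0.  ]
```

```bash
python3 -m pendant '[{"grip":0,"xyz":[0,0,0.002],"turn":[0,0,0]},{"grip":0,"xyz":[0,0,0.003],"turn":[0,0,0]},{"grip":0,"xyz":[0,0,0.003],"turn":[0,0,0]}]'; python3 -c "from h import *; rep(0.7)"; python3 -m pendant '[{"grip":0,"xyz":[0,0,0.003],"turn":[0,0,0]},{"grip":0,"xyz":[0,0,0.003],"turn":[0,0,0]}]'; python3 -c "from h import *; rep(0.7)"
```

```text
time_s: 12.2
tool_pos: [532.0, 46.5, 97.3]
tcp_rot: [0.34, 0.018, 0.94, -0.007]
force: [1.1, -0.1, -1.4]
gripper_width: 0.114
t 12.2 tcp [532.   46.5  97.3] grasp [520.1  47.  111.6] turn [ 0.002 -0.005 -0.005] F [ 1.1 -0.1 -1.4] M [0.02 0.58 0.07] w 9.7 q [-0.04 -0.66 -0.91  0.62 -0.   -0.  ]
time_s: 12.4
tool_pos: [532.1, 46.5, 103.9]
tcp_rot: [0.34, 0.018, 0.94, -0.008]
force: [0.4, 0.6, -1.9]
gripper_width: 0.116
t 12.4 tcp [532.1  46.5 103.9] grasp [520.1  47.  118.2] turn [ 0.002 -0.005 -0.005] F [ 0.4  0.6 -1.9] M [-0.    0.69  0.02] w 9.9 q [-0.04 -0.67 -0.9   0.64 -0.   -0.  ]
```

```bash
for k in 1 2 ; do python3 -m pendant '[{"grip":0,"xyz":[0,0,0.004],"turn":[0,0,0]},{"grip":0,"xyz":[0,0,0.004],"turn":[0,0,0]},{"grip":0,"xyz":[0,0,0.004],"turn":[0,0,0]}]' >/dev/null; python3 -c "from h import *; rep(0.7)"; done
```

```text
t 12.7 tcp [532.1  46.5 117. ] grasp [520.1  47.  131.4] turn [ 0.002 -0.005 -0.005] F [ 1.1 -0.  -0.9] M [ 0.14  0.69 -0.  ] w 9.7 q [-0.04 -0.68 -0.88  0.67 -0.   -0.  ]
t 13.0 tcp [532.1  46.5 130.3] grasp [520.1  47.  144.7] turn [ 0.002 -0.005 -0.005] F [-0.4 -0.3 -1.4] M [0.07 0.75 0.02] w 9.6 q [-0.04 -0.68 -0.86  0.7  -0.   -0.  ]
```

```bash
for k in 1 2 3; do python3 -m pendant '[{"grip":0,"xyz":[0,0,0.004],"turn":[0,0,0]},{"grip":0,"xyz":[0,0,0.004],"turn":[0,0,0]},{"grip":0,"xyz":[0,0,0.004],"turn":[0,0,0]}]' >/dev/null; python3 -c "from h import *; rep(0.7)"; done
python3 - <<'E'
from h import *
snap('scene','s6'); c=cv2.imread('pics/s6.png'); cv2.imwrite('pics/s6c.png',cv2.resize(c[100:300,210:410],None,fx=3,fy=3))
E
```

```text
t 13.3 tcp [532.   46.5 143.4] grasp [520.1  47.  157.8] turn [ 0.002 -0.005 -0.005] F [-0.4  0.6 -1.8] M [0.12 0.73 0.05] w 9.6 q [-0.04 -0.69 -0.84  0.73 -0.   -0.  ]
t 13.6 tcp [531.9  46.4 156.3] grasp [519.9  46.9 170.7] turn [ 0.002 -0.006 -0.005] F [ 0.2  0.6 -1.1] M [0.   0.83 0.01] w 9.5 q [-0.04 -0.69 -0.81  0.76 -0.   -0.  ]
t 13.9 tcp [531.7  46.3 169.3] grasp [519.8  46.8 183.6] turn [ 0.002 -0.006 -0.004] F [ 0.2 -0.8 -1.9] M [0.06 0.82 0.03] w 9.5 q [-0.04 -0.7  -0.79  0.79 -0.   -0.  ]
```

View pics/s6c.png

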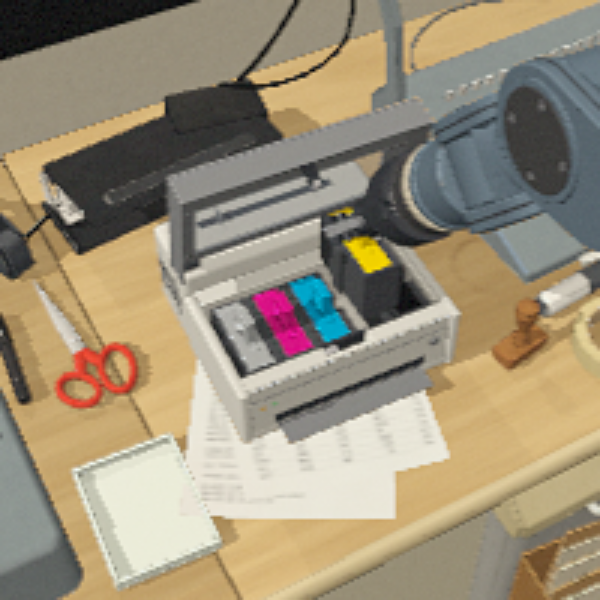

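The tank is 79 mm up and clear of its neighbours, which are still seated; the cover is open. I move it to the front, then higher.

```bash
python3 -m pendant '[{"grip":0,"xyz":[-0.006,0,0.001],"turn":[0,0,0]},{"grip":0,"xyz":[-0.01,0,0.001],"turn":[0,0,0]},{"grip":0,"xyz":[-0.01,0,0.001],"turn":[0,0,0]},{"grip":0,"xyz":[-0.01,0,0.004],"turn":[0,0,0]},{"grip":0,"xyz":[-0.006,0,0.006],"turn":[0,0,0]},{"grip":0,"xyz":[-0.002,0,0.008],"turn":[0,0,0]},{"grip":0,"xyz":[0,0,0.008],"turn":[0,0,0]},{"grip":0,"xyz":[0,0,0.006],"turn":[0,0,0]},{"grip":0,"xyz":[0,0,0],"turn":[0,0,0]}]' >/dev/null; python3 -c "from h import *; rep(0.7)"
```

```text
t 14.85 tcp [485.5  46.3 208.5] grasp [473.5  46.8 222.9] turn [ 0.003 -0.004 -0.004] F [ 0.2  0.  -1.5] M [ 0.08  0.82 -0.02] w 9.7 q [-0.04 -0.86 -0.78  0.95  0.   -0.01]
```

```bash
python3 -m pendant '[{"grip":0,"xyz":[0,0.008,0],"turn":[0,0,0]},{"grip":0,"xyz":[0,0.015,0],"turn":[0,0,0]},{"grip":0,"xyz":[0,0.018,0],"turn":[0,0,0]},{"grip":0,"xyz":[0,0.018,0],"turn":[0,0,0]},{"grip":0,"xyz":[0,0.018,0],"turn":[0,0,0]},{"grip":0,"xyz":[-0.001,0.018,0],"turn":[0,0,0]},{"grip":0,"xyz":[-0.002,0.018,0],"turn":[0,0,0]},{"grip":0,"xyz":[-0.002,0.018,0],"turn":[0,0,0]},{"grip":0,"xyz":[-0.003,0.018,0],"turn":[0,0,0]},{"grip":0,"xyz":[-0.003,0.01,0],"turn":[0,0,0]},{"grip":0,"xyz":[0,0,0],"turn":[0,0,0]}]' >/dev/null; python3 -c "from h import *; rep(0.7)"
```

```text
t 15.95 tcp [472.  217.3 202.8] grasp [460.1 217.7 217.2] turn [ 0.001 -0.012 -0.008] F [ 0.3 -0.1 -0.3] M [-0.01  0.76 -0.01] w 9.9 q [ 0.5  -0.62 -0.66  0.91 -0.33  0.43]
```

```bash
python3 -m pendant '[{"grip":0,"xyz":[-0.002,0.01,0],"turn":[0,0,0]},{"grip":0,"xyz":[-0.003,0.016,0],"turn":[0,-0.002,0]},{"grip":0,"xyz":[-0.003,0.018,0],"turn":[0,-0.002,0]},{"grip":0,"xyz":[-0.003,0.018,0],"turn":[0,-0.002,-0.002]},{"grip":0,"xyz":[-0.003,0.018,0],"turn":[0,-0.002,-0.002]},{"grip":0,"xyz":[-0.002,0.01,-0.005],"turn":[0,-0.002,-0.004]},{"grip":0,"xyz":[0,0.002,-0.01],"turn":[0,-0.002,0]},{"grip":0,"xyz":[0,0,-0.015],"turn":[0,0,0]},{"grip":0,"xyz":[0,0,-0.015],"turn":[0,0,0]},{"grip":0,"xyz":[0,0,-0.01],"turn":[0,0,0]},{"grip":0,"xyz":[0,0,0],"turn":[0,0,0]}]' >/dev/null; python3 -c "from h import *; rep(0.7)"
```

```text
t 17.05 tcp [454.3 309.1 138.2] grasp [442.3 309.7 152.5] turn [ 0.008 -0.005  0.004] F [-0.8 -0.5 -0.8] M [ 0.02  0.81 -0.04] w 9.5 q [ 0.74 -0.39 -0.65  0.79 -0.48  0.65]
```

```bash
python3 -m pendant '[{"grip":0,"xyz":[-0.002,0.002,-0.008],"turn":[0.003,-0.003,0]},{"grip":0,"xyz":[-0.002,0.002,-0.01],"turn":[0.003,-0.002,0]},{"grip":0,"xyz":[-0.001,0.001,-0.01],"turn":[0.002,0,0]},{"grip":0,"xyz":[0,0,-0.008],"turn":[0,0,0]},{"grip":0,"xyz":[0,0,0],"turn":[0,0,0]}]' >/dev/null
python3 - <<'E'
from h import *
rep(0.7); snap('scene','s7'); c=cv2.imread('pics/s7.png'); snap('top','t7'); t=cv2.imread('pics/t7.png')
cv2.imwrite('pics/s7c.png',np.hstack([cv2.resize(c[170:310,190:330],(400,400)),cv2.resize(t[190:280,195:285],(400,400))]))
E
```

```text
t 17.55 tcp [449.3 313.8 100. ] grasp [437.3 314.4 114.2] turn [-0.002  0.002  0.005] F [-0.1  0.2 -0.4] M [ 0.05  0.85 -0.02] w 9.6 q [ 0.75 -0.37 -0.71  0.7  -0.48  0.67]
```

View pics/s7c.png

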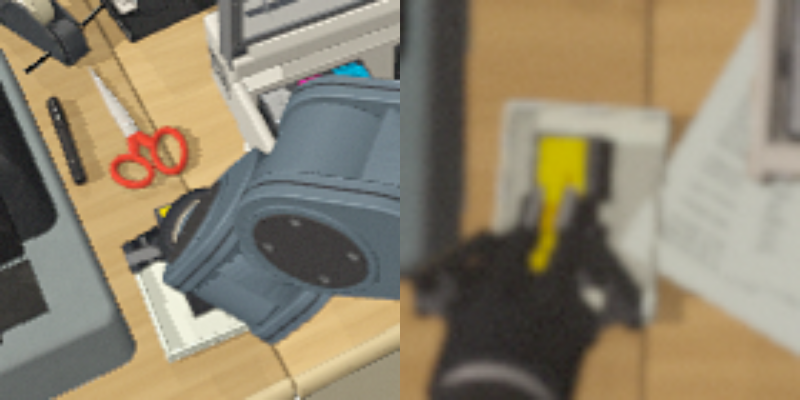

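The tank is over the middle of the tray with clearance all round. I lower it.

```bash
python3 -m pendant '[{"grip":0,"xyz":[0,0.002,-0.006],"turn":[0,0,0]},{"grip":0,"xyz":[0,0,-0.006],"turn":[0,0,0]},{"grip":0,"xyz":[0,0,-0.004],"turn":[0,0,0]},{"grip":0,"xyz":[0,0,-0.001],"turn":[0,0,0]}]' >/dev/null; python3 -c "from h import *; rep(0.7)"; python3 -m pendant '[{"grip":0,"xyz":[0,0,-0.0015],"turn":[0,0,0]}]'|grep force; python3 -c "from h import *; rep(0.7)"
```

```text
t 18.05 tcp [451.4 317.7  86. ] grasp [439.3 318.2 100.2] turn [-0.006  0.007  0.005] F [ 0.2 -0.  -0.9] M [-0.01  0.79  0.01] w 9.7 q [ 0.76 -0.35 -0.73  0.65 -0.48  0.67]
force: [-0.1, -0.8, -0.5]
t 18.15 tcp [451.5 317.8  84.4] grasp [439.4 318.2  98.6] turn [-0.006  0.007  0.005] F [-0.1 -0.8 -0.5] M [0.01 0.77 0.02] w 9.6 q [ 0.76 -0.34 -0.73  0.65 -0.48  0.67]
```

```bash
python3 -m pendant '[{"grip":0,"xyz":[0,0,-0.003],"turn":[-0.004,0.005,0]},{"grip":0,"xyz":[0,0,-0.002],"turn":[0,0,0]}]' |grep -E "pos|force"; for i in 1 2 3; do python3 -m pendant '[{"grip":0,"xyz":[0,0,-0.001],"turn":[0,0,0]}]'|grep -E "pos|force"; done;  python3 -c "from h import *; rep(0.7)"
```

```text
tool_pos: [451.7, 317.8, 79.3]
force: [-0.8, 0.5, -1.8]
tool_pos: [451.6, 317.7, 78.1]
force: [-0.9, -0.3, -1.1]
tool_pos: [452.0, 317.9, 77.6]
force: [-1.6, -0.5, 3.5]
tool_pos: [452.5, 318.1, 77.6]
force: [-2.4, -0.8, 2.5]
t 18.65 tcp [452.5 318.1  77.6] grasp [440.4 318.7  91.9] turn [-0.003  0.005  0.006] F [-2.4 -0.8  2.5] M [-0.2   0.86 -0.11] w 9.5 q [ 0.76 -0.33 -0.73  0.64 -0.49  0.67]
```

Touchdown. I release.

```bash
python3 -m pendant '[{"grip":0.012,"xyz":[0,0,0],"turn":[0,0,0]},{"grip":0.016,"xyz":[0,0,0],"turn":[0,0,0]},{"grip":0.024,"xyz":[0,0,0],"turn":[0,0,0]},{"grip":0.03,"xyz":[0,0,0],"turn":[0,0,0]},{"grip":0.03,"xyz":[0,0,0],"turn":[0,0,0]}]' |grep -E "pos|force"; python3 -m pendant '[{"grip":0.03,"xyz":[-0.004,0,0.005],"turn":[0,0,0]},{"grip":0.03,"xyz":[-0.008,0,0.01],"turn":[0,0,0]},{"grip":0.03,"xyz":[-0.01,0,0.013],"turn":[0,0,0]},{"grip":0.03,"xyz":[-0.01,0,0.015],"turn":[0,0,0]},{"grip":0.03,"xyz":[-0.01,0,0.02],"turn":[0,0,0]},{"grip":0.03,"xyz":[-0.01,0,0.02],"turn":[0,0,0]},{"grip":0.03,"xyz":[-0.01,0,0.02],"turn":[0,0,0]},{"grip":0.03,"xyz":[0,-0.02,0.02],"turn":[0,0,0]},{"grip":0.03,"xyz":[0,-0.03,0.02],"turn":[0,0,0]},{"grip":0.03,"xyz":[0,-0.03,0.02],"turn":[0,0,0]},{"grip":0.03,"xyz":[0,-0.03,0.01],"turn":[0,0,0]},{"grip":0.03,"xyz":[0,0,0],"turn":[0,0,0]},{"grip":0.03,"xyz":[0,0,0],"turn":[0,0,0]}]' |grep -E "pos|force"
python3 - <<'E'
from h import *
rep(0.7); snap('scene','s8'); c=cv2.imread('pics/s8.png'); snap('top','t8'); t=cv2.imread('pics/t8.png')
cv2.imwrite('pics/s8c.png',np.hstack([cv2.resize(c[120:310,190:400],(440,400)),cv2.resize(t[150:280,205:375],(360,400))]))
E
```

```text
tool_pos: [453.3, 318.8, 78.8]
force: [0.2, -0.5, 0.9]
tool_pos: [384.4, 204.1, 263.3]
force: [0.0, 0.1, -0.1]
t 20.45 tcp [384.4 204.1 263.3] grasp [372.1 204.5 277.5] turn [-0.007  0.012  0.003] F [ 0.   0.1 -0.1] M [0.01 0.67 0.04] w 29.8 q [ 0.63 -0.83 -0.66  1.15 -0.41  0.55]
```

View pics/s8c.png

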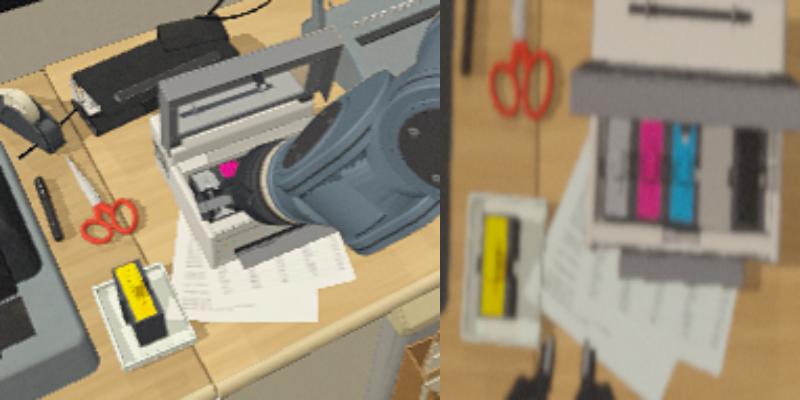

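The tank stands upright inside the tray, the neighbours are in their seats, the cover is open, and the hand is clear.

```bash
python3 -c "
from h import *
print(finish_job())"
```

```text
the job is handed in; nothing more can be done
None
```

The yellow tank now stands upright in the white drip tray, and I handed the job in at about 20.5 s of robot time. The hand-in gives no verdict, so the result rests on my own checks.

- **Cover:** I pressed the round mark about 3 mm with roughly 4 N until the latch tripped. The cover then rose under the finger at about 0.06 m/s until it slid off and stood fully open. Partway up the wrist force read close to zero, so contact there rests on an early picture. That picture showed the front edge just lifted and following the finger.
- **Lift:** I gripped the yellow tab with the hand leaning about 40° to the front and lifted 79 mm. The tank moved sideways by about 1 mm or less while in the dovetails. The force reading stayed at 2 N or less on every axis, most of it the tank's weight.
- **Placing:** It was lowered to the tray floor, touched down at about 3.5 N, and was released.

The last pictures (scene and top views) show the tank upright inside the tray rim, the four other tanks in their seats and the cover open. The scissors and marker look undisturbed. The stamp, tape roll and glue were outside those last crops, so I did not check them at the end. The wrist force read about 0 N with the hand clear of everything.

Three things did not go as planned:
- On the first approach joint 6 reached its range limit, so I turned the hand half a turn before pressing.
- Some of the leaned moves drifted by 10 to 40 mm in free air and were corrected before the grasp.
- The underside at touchdown computed to about 5 mm above the counter, against the 4 mm tray floor.

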